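# Set and lock the trestle leg

### The job

The telescopic leg of a ski-waxing trestle is clamped in the stand on the counter, with its cam lever open. Slide the dark outer leg along the inner tube, against its spring, until the mouth of its collar just meets the black rubber ring that marks the length; hold it there for a moment with the lever still open, then, keeping it at the mark, squeeze the cam lever closed flat against the leg. The program finishes while still gripping the closed lever and leg between the fingers at the mark; do not close the lever anywhere else, and leave the other things on the counter alone.

Things in the scene. Friction and masses are not known exactly. Their poses are not given: they have to be found in the camera images.
- stand: Fixed stand: base plate 130 x 110 x 12 mm, grey clamp block 50 x 60 mm, 118 mm tall, carrying a fixed bare aluminium tube, 18 mm thick, level, axis 90 mm above the counter, from the block along the stand's -x. Origin on the underside, below the tube's axis, in mid block (within 5 mm). Stand x: direction in which the leg is to be slid (towards the block); y: the cam lever's side; z up.
- leg: Outer leg on the tube's axis, axes as the stand's; slides only along x, 0 to 110 mm from its start. Dark tube (leg_c0) 26 mm thick, 150 mm along -x from the origin to a rubber foot 36 mm thick. At +x a black collar 32 mm thick, 22 mm long. An inner spring pushes it along -x with 2.4 to 3.3 N (friction 0.6 N): let go, it runs back. Origin: on the axis, level with the tab's rear face.
- lever (a joint): Angle of the cam lever: 0 = closed (hard stop), flat along the leg, pointing to -x; grows as its tip swings out to +y in the level plane; starts at 0.4 to 0.6 rad. Friction 0.1 N m, stays where left. Closed, leg and lever are 33 to 35 mm wide across: from the leg's -y side, 13 mm from the axis, to the lever's outer face, 20.5 mm from it (22 mm at the rounded tip).
- lever_tip (a point): Free end of the cam lever, mid height (90 mm above the counter), 49 mm from its hinge pin. The lever is an aluminium bar, 52 mm long, 18 mm tall, 5 mm thick. Open, its tip is 37 to 47 mm from the leg's axis.
- lever_hinge (a point): The lever's upright hinge pin, mid height: 12 mm ahead (+x) of the leg's origin, 18 mm to the +y side of the axis. Moves with the leg.
- leg_mouth (a point): Centre of the collar's mouth, the +x end of the sliding leg, on the axis; 22 mm ahead of the leg's origin.
- tab (a point): Middle of the rear (-x) face of the thumb tab, 33 mm to the -y side of the axis: a flat black plate 6 mm thick, 26 mm tall (13 mm above and below the axis), standing out on the -y side only, 11 to 51 mm from the axis. A finger beside the leg can push this face along +x, or the leg can be moved by gripping it.
- ring_face (a point): The length mark: a black rubber ring, 24 mm in diameter and 5 mm thick, on the bare inner tube between collar and block. This point is on the axis, at the ring's face towards the collar; the ring lies ahead of it. Axes as the stand's. The ring is no stop: the collar would slide over it and hide it.
- wax_tin: Bystander: round tin, 66 mm diameter, 34 mm tall, lying low near or below the leg; origin under its centre.
- wax_bar: Bystander: wrapped wax bar 100 x 45 x 20 mm; origin under its centre.
- scraper: Bystander: flat grey scraper 130 x 60 x 6 mm; origin under its centre.
- brush: Bystander: brush with a handle, lying; origin under it.
- driver: Bystander: screwdriver, lying; origin under it.
- mug: Bystander: white mug, 80 mm wide, 90 mm tall; origin under its centre.
- goggle_case: Bystander: grey case 180 x 100 x 75 mm; origin under its centre.

How it is judged:
On the way, in this order (a step that is already met when the one before it is completed fails the run):
1. the leg is held at the ring by the fingers, lever still open (x of leg_mouth in the frame of ring_face between -0.005 and 0.005 m and value of joint lever above 0.25 rad and contact force between the fingers and leg above 0.5 N), for 0.3 s.
2. the lever is closed while the fingers hold the leg at the ring (x of leg_mouth in the frame of ring_face between -0.005 and 0.005 m and value of joint lever below 0.1 rad and contact force between the fingers and leg above 2 N), for 0.2 s.
At the end, for the whole second after the job is handed in: The collar's mouth is within 5 mm of the ring's near face, the cam lever is within 0.1 rad of closed, the leg is at rest and the fingers still grip leg and lever with more than 2 N, more than 1 N of it on the dark tube itself (all of step 2 and contact force between the fingers and leg_c0 above 1 N and linear speed of leg below 0.01 m/s); the arm keeps its last pose, push and grip.
It fails at once if the lever is closed while the leg is more than 12 mm off the mark (value of joint lever below 0.1 rad and (x of leg_mouth in the frame of ring_face below -0.012 m or x of leg_mouth in the frame of ring_face above 0.012 m)).
It fails at once if another thing on the counter is pushed more than 30 mm (distance of any of wax_tin, wax_bar, scraper, brush, driver, mug, goggle_case from where it was at the start of the episode above 0.03 m).
It also fails if it takes over 38 s, if anything falls off the work surface, if the arm or the gripper's body presses on something with over 40 N, if the wrist force passes 120 N, or if a joint passes its speed limit or range.

### The arm

A 6-joint arm with a two-finger parallel gripper is mounted at the origin on the work surface. World frame = base frame: x ahead of the robot, y to its left, z up, the work surface at z = 0. Lengths are in m, angles in rad, forces in N, time in s.
With the tool pointing down it reaches from about 0.325 to 0.85 m from the base axis. Payload 4.4 kg.
Tool frame: the origin (TCP) lies midway between the tips of the shut fingers; the grasp point (between the pads) lies 19 mm behind it; z points along the fingers, y is the line along which they close (so a half turn about z gives the same grasp; the last joint's range is limited). The gripper opens to 94 mm and grips with 3 to 60 N. Pads are 16 mm wide; open, the fingers measure 119 mm over their backs; the gripper's body (75 mm by 177 mm) begins 78 mm behind the grasp point.
Start: joints at [1, 0.207, 1.542, -0, 1.393, -0.15], TCP at [0.234, 0.525, 0.205] pointing down, gripper open.
Joint ranges: [-2.73, 2.73], [-0.86, 2.22], [0.23, 2.46], [-1.11, 4.25], [0.08, 2.63], [-2.82, 2.82]. Speed limits (rad/s): [2.79, 2.79, 3.14, 3.14, 3.14, 3.14].

### API

Orientations are given as a unit quaternion [w, x, y, z].
In Python, from plant import * gives the robot as it stands. Calls block until the motion is done:
- move_ptp(position, orientation): joint-space move of the TCP to a pose.
- move_linear(position, rotation=None, velocity=0.15): straight line of the TCP; rotation=None keeps the orientation; velocity is the mean speed in m/s.
- goto_joints(angles): joint-space move.
- command_gripper(opening, grip_force=None): finger opening in m; grip_force is the grip in N (None keeps the last); returns when the fingers have stopped.
- pause(seconds).
- solve_ik(position, orientation): joint angles nearest the present ones, or None.
- read_camera(name): name is "scene" or "top"; returns a dict with "color" (480x640x3 uint8, red, green, blue), "intrinsics" (3x3 intrinsics, pixels), "k1" (the pictures are not rectified: a ray, as slopes to the right and down, at radius r is drawn at 1 + k1 r^2 times it, then the intrinsics apply), "R" (3x3) and "t" (3): a world point X has camera coordinates R X + t. Camera axes: x right, y down, z forward; pixel columns grow to the right and rows downward; lengths in m; the calibration is good to about 2 mm. A picture is of the moment at which its call begins. There is no depth.
A pose or a line that the arm cannot do raises PlanningError and nothing moves.
- close_job(): hands the job in; it is judged then, once.
Readings, each from a call of its own:
- get_time(): time.
- get_joint_pos(): joint angles.
- get_dq(): joint speeds.
- get_effort(): joint torques, N m.
- get_position(): TCP position.
- get_eef_rot(): TCP orientation.
- get_wrist_force(): force on the tool from outside, world axes, zero at the start.
- get_moment(): the same for the moment, N m.
- get_gripper_width(): finger opening in m.
- get_grasp_force(): force on a finger pad.
Only numpy, scipy, OpenCV 4.12 (cv2) and the standard library are available. Lean on these libraries where they do the work, as an engineer would, in place of code of your own. Each camera call takes 0.05 s, during which the arm holds its last target. There are 200 camera calls.

## Working session

There is one attempt and no reset: what is moved stays moved. The work goes in short steps, each a Python script; the robot and the scene stay as the last script left them, time stands still between calls to the robot, and variables do not carry over. Pictures are saved under pics/ and viewed, at most 10 in all, crops included, and the job is handed in when it is done.

```bash
mkdir -p pics; ls; python3 - <<'E'
from plant import *
import cv2
for n in("scene","top"):
    c=read_camera(n); cv2.imwrite(f"pics/{n}0.png",c["color"][:,:,::-1])
    print(n,c["intrinsics"],c["k1"],c["R"],c["t"])
print(get_time(),get_eef_rot())
E
```

```text
pics
scene [[544.95034865   0.         319.54513814]
 [  0.         544.95034865 238.37267668]
 [  0.           0.           1.        ]] 0.015584515827578457 [[-0.10026233  0.9949603  -0.00120896]
 [ 0.52338243  0.05170788 -0.85052756]
 [-0.84617864 -0.08590862 -0.5259291 ]] [ 0.01351761 -0.20573758  1.74616266]
top [[583.08719208   0.         315.46234303]
 [  0.         583.08719208 250.56469171]
 [  0.           0.           1.        ]] -0.0670801598992897 [[-0.02957247 -0.99954104 -0.00657146]
 [-0.98452274  0.03026306 -0.17262421]
 [ 0.17274386  0.00136483 -0.98496584]] [0.05921658 0.52280395 1.41165743]
0.1 [-3.48069876e-04  2.08340508e-01  9.78055826e-01 -9.54973404e-04]
```

View pics/scene0.png

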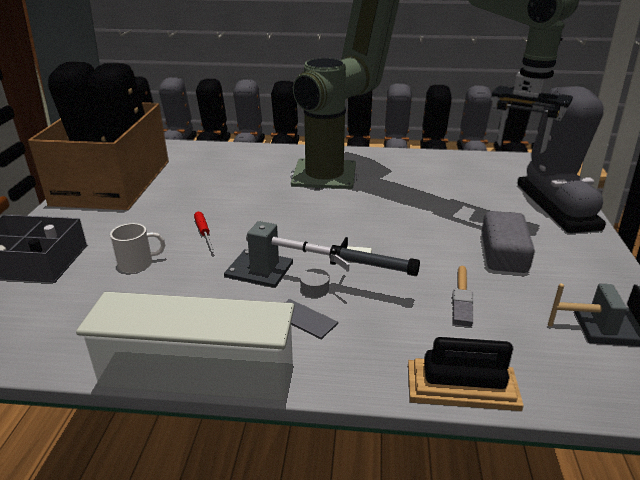

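View pics/top0.png

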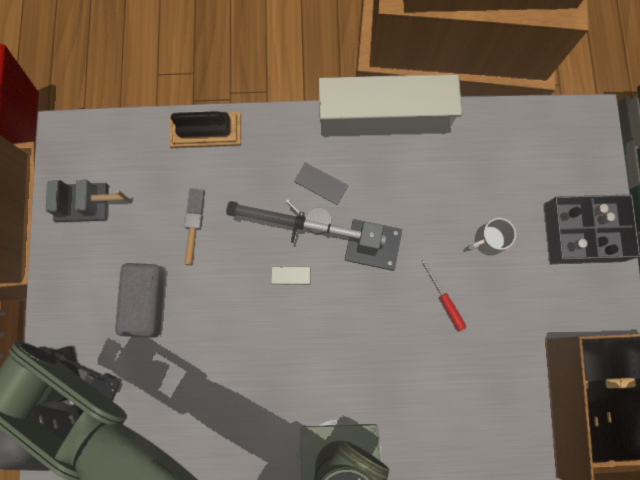

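Top view: foot is near (232,209), the collar and tab near (297,225), the lever tip near (289,203), and the block near (372,236). The tube runs right. Next I'll crop and enlarge both views.

```bash
python3 - <<'E'
import cv2
a=cv2.imread("pics/top0.png")[190:260,220:400]; b=cv2.imread("pics/scene0.png")[215:285,240:430]
cv2.imwrite("pics/ct.png",cv2.resize(a,(720,280),interpolation=cv2.INTER_CUBIC))
cv2.imwrite("pics/cs.png",cv2.resize(b,(760,280),interpolation=cv2.INTER_CUBIC))
import numpy as np
A=cv2.resize(a,(720,280),interpolation=cv2.INTER_CUBIC);B=cv2.resize(b,(760,280),interpolation=cv2.INTER_CUBIC)
cv2.imwrite("pics/both.png",np.vstack([np.pad(A,((0,0),(0,40),(0,0))),B]))
E
```

```text
(no output)
```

View pics/both.png

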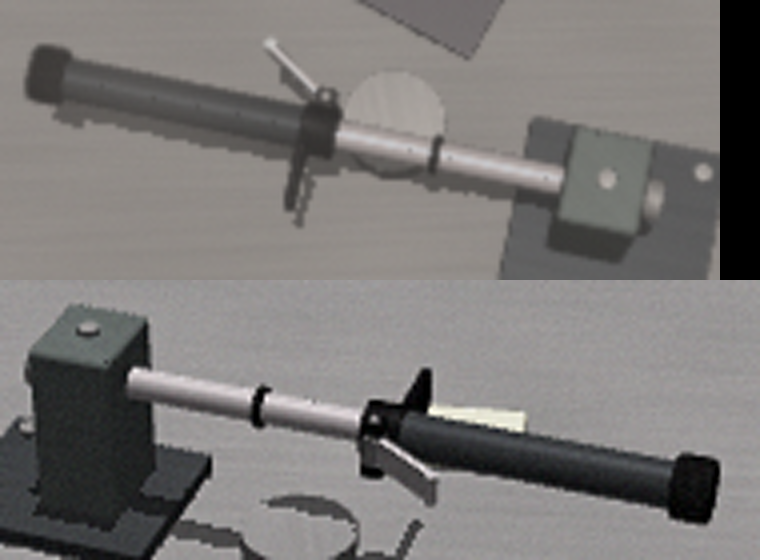

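The zoom shows, in the top view, the ring at about (329.2,228.7), the mouth at about (304.5,224.2) and the foot end at about (227,208). In the scene view they are at about (305.5,246.5), (330.5,252.5) and (418.7,267.5). I'll triangulate these, then find the edges along the axis from intensity profiles.

```bash
cat > h.py <<'E'
import numpy as np, cv2
from plant import *
def ray(c,uv):
    K=np.array(c["intrinsics"]);d=(np.array(uv,float)-K[:2,2])/[K[0,0],K[1,1]]
    u=d.copy()
    for _ in range(20): u=d/(1+c["k1"]*(u@u))
    R=np.array(c["R"]);v=R.T@np.r_[u,1]
    return -R.T@np.array(c["t"]),v/np.linalg.norm(v)
def onz(c,uv,z):
    o,v=ray(c,uv);return o+v*(z-o[2])/v[2]
def tri(r1,r2):
    (a,u),(b,v)=r1,r2
    s=np.linalg.lstsq(np.c_[u,-v],b-a,rcond=None)[0]
    p,q=a+s[0]*u,b+s[1]*v
    return (p+q)/2,np.linalg.norm(p-q)
def proj(c,X):
    x=np.array(c["R"])@X+np.array(c["t"]);s=x[:2]/x[2];s=s*(1+c["k1"]*(s@s))
    K=np.array(c["intrinsics"]);return s*[K[0,0],K[1,1]]+K[:2,2]
def profile(c,X0,ax,s,off):
    "grey values along axis X0+s*ax, mean over the given world offsets"
    g=cv2.cvtColor(c["color"],cv2.COLOR_RGB2GRAY)
    out=[]
    for o in off:
        P=np.array([proj(c,X0+o+k*ax) for k in s],np.float32)
        out.append(cv2.remap(g,P[:,0].copy(),P[:,1].copy(),cv2.INTER_LINEAR).ravel())
    return np.mean(out,0)
E
python3 - <<'E'
from h import *
t=read_camera("top");s=read_camera("scene")
T={}
for n,a,b in [("ring",(329.2,228.7),(305.5,246.5)),("mouth",(304.5,224.2),(330.5,252.5)),("foot",(227,208),(418.7,267.5)),("tip",(287.5,200.5),(349,255+48/4)),("tubeend",(360.5,234.7),(272.5,240.5))]:
    if n=="tip": b=(240+434/4,215+(490-280)/4)
    T[n],e=tri(ray(t,a),ray(s,b)); print(n,T[n].round(4),round(e,4))
# axis from dark/bright tube centreline in top view: cross-profiles
ax=T["ring"]-T["foot"];ax[2]=0;ax/=np.linalg.norm(ax);sy=np.array([-ax[1],ax[0],0])
print("ax",ax, "foot-mouth len",(T["mouth"]-T["foot"])@ax,"mouth-ring",(T["ring"]-T["mouth"])@ax)
X0=T["mouth"].copy();X0[2]=.104
S=np.arange(-.035,.09,.001)
for c,z in((t,.102),(s,.09)):
    X0[2]=z
    p=profile(c,X0,ax,S,[k*sy for k in (-.002,0,.002)])
    print([(round(1000*a),int(v)) for a,v in zip(S,p)])
E
```

```text
ring [0.5698 0.0103 0.0881] 0.0042
mouth [0.5838 0.069  0.0849] 0.0013
foot [0.6297 0.2585 0.0894] 0.0012
tip [0.6439 0.1105 0.0891] 0.004
tubeend [ 0.5525 -0.0663  0.0885] 0.0023
ax [-0.23471274 -0.97206478  0.        ] foot-mouth len 0.1950162944545015 mouth-ring 0.060281725260314625
[(-35, 91), (-34, 91), (-33, 92), (-32, 91), (-31, 90), (-30, 90), (-29, 90), (-28, 90), (-27, 90), (-26, 88), (-25, 86), (-24, 78), (-23, 69), (-22, 64), (-21, 64), (-20, 63), (-19, 63), (-18, 63), (-17, 63), (-16, 62), (-15, 62), (-14, 62), (-13, 62), (-12, 62), (-11, 61), (-10, 61), (-9, 60), (-8, 59), (-7, 59), (-6, 58), (-5, 59), (-4, 64), (-3, 70), (-2, 90), (-1, 119), (0, 149), (1, 167), (2, 179), (3, 183), (4, 184), (5, 185), (6, 187), (7, 187), (8, 188), (9, 189), (10, 189), (11, 187), (12, 186), (13, 185), (14, 185), (15, 185), (16, 185), (17, 186), (18, 187), (19, 188), (20, 189), (21, 189), (22, 189), (23, 187), (24, 186), (25, 185), (26, 185), (27, 185), (28, 185), (29, 186), (30, 186), (31, 188), (32, 189), (33, 189), (34, 188), (35, 187), (36, 186), (37, 186), (38, 185), (39, 185), (40, 
[... 1183 characters left out ...]
1), (26, 160), (27, 159), (28, 159), (29, 159), (30, 158), (31, 158), (32, 158), (33, 158), (34, 159), (35, 161), (36, 161), (37, 160), (38, 160), (39, 160), (40, 160), (41, 159), (42, 158), (43, 158), (44, 158), (45, 159), (46, 159), (47, 159), (48, 160), (49, 161), (50, 163), (51, 162), (52, 160), (53, 158), (54, 158), (55, 159), (56, 162), (57, 157), (58, 141), (59, 106), (60, 60), (61, 24), (62, 9), (63, 17), (64, 40), (65, 80), (66, 126), (67, 155), (68, 161), (69, 160), (70, 160), (71, 159), (72, 159), (73, 159), (74, 161), (75, 160), (76, 159), (77, 157), (78, 156), (79, 156), (80, 156), (81, 157), (82, 158), (83, 159), (84, 159), (85, 157), (86, 157), (87, 157), (88, 157), (89, 158)]
```

```bash
cat >> h.py <<'E'
def axisfit(c,X0,ax,ss,z=.09):
    "centreline of a band darker/brighter than the counter, by cross profiles at height z"
    sy=np.array([-ax[1],ax[0],0]);w=np.arange(-.03,.03,.0005);pts=[]
    for k in ss:
        B=X0+k*ax;B[2]=z
        p=profile(c,B,sy,w,[d*ax for d in(-.002,0,.002)]).astype(float)
        m=np.abs(np.gradient(cv2.GaussianBlur(p[:,None],(1,9),2).ravel()))
        lo,hi=w<-.004,w>.004
        pts.append((k,w[lo][m[lo].argmax()],w[hi][m[hi].argmax()]))
    return np.array(pts)
E
python3 - <<'E'
from h import *
from scipy.spatial.transform import Rotation as Ro
t=read_camera("top")
ax=np.array([-.23471274,-.97206478,0]);X0=np.array([.5838,.069,.09])
for r in axisfit(t,X0,ax,np.r_[np.arange(-.18,-.06,.02),np.arange(.01,.05,.01),np.arange(.07,.12,.01)]): print((1000*r).round(1),round(500*(r[1]+r[2]),1))
sy=np.array([-ax[1],ax[0],0])
for s in(1,-1):
    y=s*sy;z=np.array([0,0,-1.]);R=np.c_[np.cross(y,z),y,z];q=Ro.from_matrix(R).as_quat()[[3,0,1,2]]
    for d in (-.04,.04): print(s,d,q,solve_ik([*(X0+ax*d)[:2],.071],q))
E
```

```text
[-180.   -16.5   20. ] 1.8
[-160.   -27.    15.5] -5.7
[-140.   -21.    15.5] -2.7
[-120.   -21.5   15.5] -3.0
[-100.   -22.5   15.5] -3.5
[-80. -23.  15.] -4.0
[10.  -6.   5.5] -0.2
[ 20.  -18.    5.5] -6.2
[ 30. -20.   5.] -7.5
[ 40. -19.   5.] -7.0
[70. -6.  6.] 0.0
[ 80.  -18.5   5.5] -6.5
[90.  -5.5  5. ] -0.2
[100.  -6.   5.] -0.5
[110.   -6.    7.5] 0.8
1 -0.04 [0.         0.78572029 0.61858195 0.        ] [ 3.64399432e-02  4.02313199e-01  1.58584790e+00 -4.44089210e-16
  1.15343155e+00  2.73362982e-01]
1 0.04 [0.         0.78572029 0.61858195 0.        ] [-9.80436696e-02  3.50516726e-01  1.65849023e+00 -4.44089210e-16
  1.13258570e+00  1.38879369e-01]
-1 -0.04 [ 0.         -0.61858195  0.78572029  0.        ] None
-1 0.04 [ 0.         -0.61858195  0.78572029  0.        ] None
```

Gap from mouth to ring is 58.4 mm from the top view and 58.0 mm from the scene view. Axis height comes out at about 0.088–0.089 against 0.090 given, and the ring thickness and tube lengths also match. The lever is at about 0.58 rad. I'll go in with the fingers behind the tab, one on each side of the leg.

```bash
cat >> h.py <<'E'
AX=np.array([-.23471274,-.97206478,0]);SY=np.array([-AX[1],AX[0],0])
M=np.array([.5838,.069,0])+.0015*SY-.0003*AX   # mouth at start, on axis
Q=[0,.78572029,.61858195,0]
def P(x,y,z=.071):
    "x,y in leg start frame (origin 22 mm behind mouth)"
    p=M+(x-.022)*AX+y*SY;p[2]=z;return p
def legpos():
    d=np.array(get_position())-P(0,0,0);return np.r_[d@AX,d@SY,d[2]]
def wf():
    f=np.array(get_wrist_force());return np.array([f@AX,f@SY,f[2]])
E
python3 - <<'E'
from h import *
move_ptp(P(-.022,.004,.22),Q); command_gripper(.094)
print(get_time(),wf(),legpos())
move_linear(P(-.022,.004),velocity=.12); print(wf(),legpos())
f0=wf(); x=-.018
while x<.012:
    move_linear(P(x,.004),velocity=.05); f=wf()-f0
    print(round(x,4),f.round(2),legpos().round(4))
    if f[0]<-1.5: break
    x+=.0015
print(get_time())
t=read_camera("top");s=read_camera("scene")
cv2.imwrite("pics/m.png",np.vstack([cv2.resize(c["color"][a:a+75,b:b+200,::-1],(800,300),interpolation=cv2.INTER_CUBIC) for c,a,b in((t,190,210),(s,205,235))]))
E
```

```text
2.4583 [-0.77790366  0.14967088 -0.64112929] [-0.02281496  0.00356063  0.22000848]
[-0.16824036  0.11634955 -0.47773144] [-0.02224872  0.00481479  0.07201354]
-0.018 [ 0.02 -0.76  0.55] [-0.0178  0.0044  0.0716]
-0.0165 [ 0.75 -0.28  0.27] [-0.0164  0.004   0.0711]
-0.015 [ 0.81 -0.09  0.59] [-0.0149  0.004   0.0709]
-0.0135 [ 0.42 -0.7   0.55] [-0.0135  0.004   0.071 ]
-0.012 [ 1.02 -0.37  0.79] [-0.0119  0.004   0.071 ]
-0.0105 [-2.4  -0.05 -0.19] [-0.011   0.004   0.0711]
5.35
```

View pics/m.png

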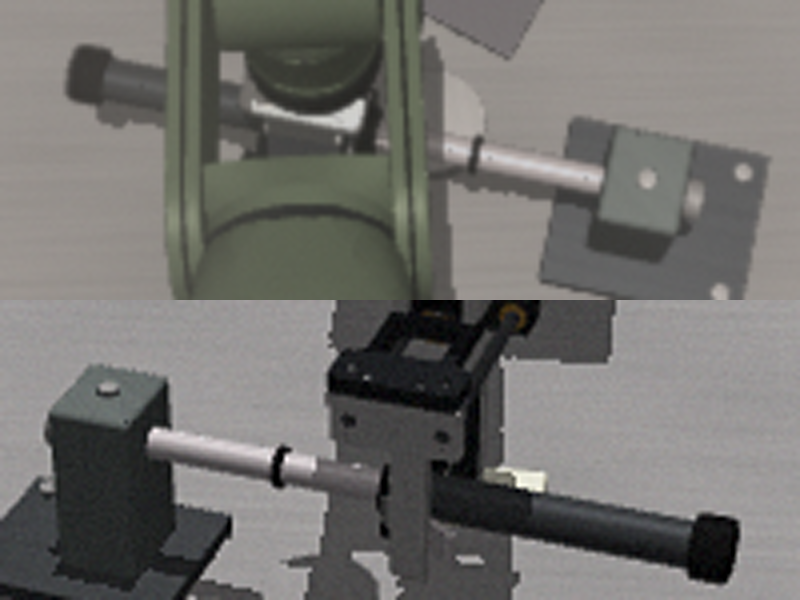

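Fingers straddle the leg and the pushing finger is touching the tab at x = −11 mm. In the scene view the mouth is still at about px 330 and the foot is visible in both views. Now I'll slide 58 mm, using the foot and mouth to check.

```bash
python3 - <<'E'
from h import *
def foot(c,z=.09):
    S=np.arange(-.20,-.06,.0005); X=M.copy();X[2]=z
    return S,profile(c,X,AX,S,[k*SY for k in(-.004,0,.004)])
def edge(c):
    S,p=foot(c);g=np.gradient(cv2.GaussianBlur(p[:,None].astype(np.float32),(1,9),2).ravel());return S[g.argmin()]
def fe(): 
    return [edge(read_camera(n)) for n in("top","scene")]
a=fe()
move_linear(P(.030,.004),velocity=.04);b=legpos();print(b,wf(),fe())
move_linear(P(.0472,.004),velocity=.03);pause(.1);print(legpos(),wf())
c=fe();print(a,c,np.subtract(c,a),get_time())
s=read_camera("scene");X=M.copy();X[2]=.09
S=np.arange(.03,.085,.001);print([int(v) for v in profile(s,X,AX,S,[k*SY for k in(-.002,0,.002)])])
cv2.imwrite("pics/n.png",cv2.resize(s["color"][205:280,235:435,::-1],(800,300),interpolation=cv2.INTER_CUBIC))
E
```

```text
[0.03017972 0.00390977 0.07099063] [-1.7028904  -0.77622694  0.67509963] [np.float64(-0.15399999999999997), np.float64(-0.15449999999999997)]
[0.04739559 0.00391468 0.07099861] [-2.23465238 -1.81148245  0.36425415]
[np.float64(-0.1955), np.float64(-0.195)] [np.float64(-0.13699999999999996), np.float64(-0.13749999999999996)] [0.0585 0.0575] 7.7417
[28, 27, 25, 26, 38, 54, 62, 62, 62, 64, 68, 68, 68, 69, 71, 71, 68, 66, 67, 70, 70, 67, 66, 68, 70, 70, 70, 59, 37, 18, 10, 10, 11, 13, 25, 50, 74, 91, 95, 95, 94, 95, 95, 96, 96, 96, 97, 96, 95, 94, 94, 93, 93, 94, 95, 96]
```

View pics/n.png

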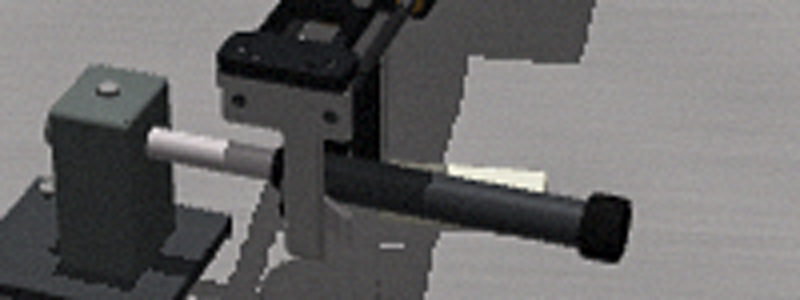

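The leg has moved 58.5 / 57.5 mm, and the collar mouth sits at the ring (crop px ~280) with the lever open. I'll hold there, then close in stages, watching the lateral force.

```bash
python3 - <<'E'
from h import *
pause(.4)
for w in(.07,.055,.046,.041):
    command_gripper(w,25); print(w,get_gripper_width(),get_grasp_force(),legpos().round(4),wf().round(2),get_time())
command_gripper(.02,25); pause(.2)
for y in (None,)*3:
    print(get_gripper_width(),get_grasp_force(),legpos().round(4),wf().round(2),get_moment())
    pause(.1)
s=read_camera("scene")
cv2.imwrite("pics/o.png",cv2.resize(s["color"][205:280,235:435,::-1],(800,300),interpolation=cv2.INTER_CUBIC))
t=read_camera("top");S=np.arange(-.20,-.06,.0005);X=M.copy();X[2]=.09
for c in(t,s):
    p=profile(c,X,AX,S,[k*SY for k in(-.004,0,.004)]);print(S[np.gradient(cv2.GaussianBlur(p[:,None].astype(np.float32),(1,9),2).ravel()).argmin()])
E
```

```text
0.07 0.0700483123795382 2.7835474256426096 [0.0472 0.0048 0.071 ] [-3.17  0.97 -3.53] 8.7667
0.055 0.055375984679692514 2.1101717837154865 [0.0472 0.0051 0.0718] [-2.54  4.47  0.31] 9.2333
0.046 0.04624169003700838 2.11779513861984 [0.0472 0.0046 0.0715] [-2.1   3.41  2.53] 9.6167
0.041 0.040888094207981576 2.319005923345685 [0.0472 0.0041 0.0712] [-2.72  3.32  3.77] 9.9417
0.03272047818519991 25.009062588214874 [0.0471 0.0045 0.0711] [-2.96  4.85  1.67] [ 0.27238042 -0.9053492   0.09414368]
0.0327050544906244 25.009017884731293 [0.0471 0.0045 0.0711] [-1.91  4.39  1.76] [ 0.2321116  -0.83725192  0.04734633]
0.032864473458444066 25.009036660194397 [0.0471 0.0045 0.0711] [-2.42  5.13  1.44] [ 0.26324654 -0.86414328  0.13289328]
-0.13699999999999996
-0.13799999999999996
```

View pics/o.png

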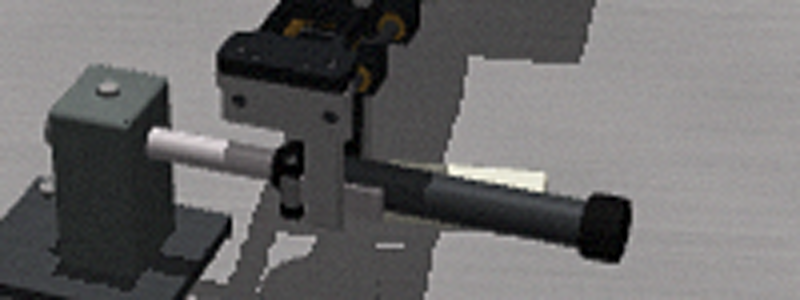

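The width is 32.8 mm, so the lever is flat. The pads grip at 25 N with a small wrist load, and both views show the leg still at the mark. I'll hand it in.

```bash
python3 -c "
from plant import *
pause(.3);print(get_time(),get_gripper_width(),get_grasp_force());print(close_job())"
```

```text
11.15 0.032724724339272634 25.008981227874756
the job is handed in; nothing more can be done
None
```

I slid the leg to the ring (58 mm), held it there with the lever open, then squeezed the lever closed. I handed the job in at about 11 s with the fingers still gripping at 25 N; no verdict was returned.

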